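# Steady the rocking probe frame with its two levelling screws

## Robot

A 6-joint arm with a two-finger parallel gripper is mounted at the origin on the work surface. World frame = base frame: x ahead of the robot, y to its left, z up, the work surface at z = 0. Lengths are in m, angles in degrees, forces in N, time in s.
With the tool pointing down it reaches from about 0.275 to 0.85 m from the base axis. Payload 19 kg.
Tool frame: the origin (TCP) lies midway between the tips of the shut fingers; the grasp point (between the pads) lies 19 mm behind it; z points along the fingers, y is the direction in which the jaws open and shut (so a half turn about z gives the same grasp; the last joint's range is limited). The gripper opens to 85 mm and grips with 20 to 120 N. Pads are 22 mm wide; open, the fingers measure 114 mm over their backs; the gripper's body (76 mm by 85 mm) begins 54 mm behind the grasp point. The pads swing forward as they close: fully open they stand 13 mm farther back than shut.
Start: joints at [-7.678, 8.623, 82.357, -0, 89.026, -7.678], TCP at [0.575, -0, 0.231] pointing down, gripper open.
Joint ranges: [-160.23, 160.23], [-39.13, 120.54], [6.94, 153.29], [-79.49, 259.48], [9.18, 160.14], [-161.06, 161.06]. Speed limits (degrees/s): [108.29, 108.29, 127.2, 172.46, 172.46, 172.46].

## Interface

Orientations are given as a 3x3 rotation matrix whose columns are the frame's x, y, z axes.
In Python, from workcell import manip gives the robot as it stands. The module is installed in compiled form; this text tells all that it offers.
- The arm moves only by the tool servo_tool, never from a script. Its argument "targets" is a list of rows, each a list of 2 entries, a list of its own where there are three numbers: the shift along the tool's x, y, z in m, then the turn, a rotation vector about the tool's x, y, z in rad. In form: [[[dx, dy, dz], [wx, wy, wz]], ...]. A call has 1 to 10 rows; each row is the pose to reach, as a shift and turn from the pose commanded when the call began, along the tool's axes at that moment; what a row does not reach only later rows make up. A row lasts 1/10 s, in which the tool goes at most 50 mm and 8.59 degrees, less where a joint would pass 70% of its speed; a pose out of reach is approached as far as the arm can. A call with a gripper value outside its range is refused whole. "fingers" is the opening, from 0 (shut) to 1 (fully open), set as the call begins (left out, the last holds). The fingers move at their own pace and stop on an object; "squeeze" is the grip in N (left out, the last holds). Time passes only in rows, so rows that repeat a pose let the fingers close. It gives the time, the measured TCP pose, the force and the opening at its end, in the units of the state.
- manip.observe(): the state, without advancing time (a new reading comes with each control period).
- manip.read_camera(name): name is "scene" or "side" or "wrist"; returns (picture, depth): 384x512x3 uint8, blue, green, red; 384x512 float32, m along the optical axis (not along the pixel's ray), 0 where there is no reading.
- manip.camera_params(name): a dict with "mtx" (3x3 intrinsics, pixels), "T" (4x4, takes a point from camera to world coordinates). Camera axes: x right, y down, z forward; pixel columns grow to the right and rows downward; lengths in m; the calibration is good to about 2 mm. A picture is of the moment at which its call begins: read the wrist's pose just before it. camera_params takes no time and is no camera call; for the wrist camera it gives the pose at the moment of the call.
- manip.finish_job(): hands the job in, once; it reports no verdict.
The state is a dict: "time_s": time; "joint_positions": joint angles; "joint_velocities": joint speeds; "joint_efforts": joint torques, N m; "eef_pos": TCP position; "ee_rot": TCP orientation; "wrist_force": force on the tool from outside, world axes, zero at the start; "ft_torque": the same for the moment, N m; "grip_width": finger opening in m.
Only numpy, scipy, OpenCV 4.12 (cv2) and the standard library are available. Lean on these libraries where they do the work, as an engineer would, in place of code of your own. Each camera call takes 0.05 s, during which the arm holds its last target.

## Task

The probe frame on the repair bench rocks: it stands on its two rear feet and the middle front foot only, and both front corner feet hang in the air. Turn the knob of each front levelling screw clockwise until its foot bears on its cushion with about 5 N once let go, so that all five feet carry load and none is lifted; do not bear down hard on the frame, shift it on its cushions or disturb the things around it, and let go at the end.

Things in the scene. Friction and masses are not known exactly. Their poses are not given: they have to be found in the camera images.
- frame: bench probe frame of 5.2 kg (give or take 12 per cent): steel base plate 210 x 230 x 12 mm, top 34 mm up; control unit 67 mm high on it; rear gantry 176 mm high. Origin: its centre, level with the fixed feet's undersides; x to the rear, y left, z up; weight centred within 15 mm of it. Fixed feet at x 90, y +-100 (rear) and x -90, y 0 (middle front); screws on ears at x -90, y +-140 mm
- knob_left (a point): on the axis of the left (+y) levelling screw's knob, mid-height of its grip, 64 mm above the frame's origin level. Upright round ribbed black knob, 38 mm across, 24 mm high (12 mm above and below this point), free room around; a 26 mm steel bush lies below it and the ear's top 30 mm below this point. Clockwise from above drives its foot down, 14 mm a turn (2.2 mm a rad, steep thread); the knob keeps its height
- knob_right (a point): the same point of the right (-y) knob, which is like the left one. Each starts at an unknown turn position and has at least 3.5 rad of clockwise travel left; 1.2 to 3.4 rad are usually needed, different left and right. Turning takes about 0.1 N m; it stays where it is left. There is room to re-grip as often as wanted
- mat: grey bench mat 300 x 400 x 3 mm under the frame, fixed; origin at the centre of its underside, axes as the frame's
- pad_front_left: black plate 50 x 50 x 4 mm fixed on the mat with a rubber cushion 46 x 46 x 10 mm on it (yields 1 mm per 8 N); origin at the centre of the plate's underside; right under the left screw, whose 22 mm round rubber foot at first hangs some 0.7 to 5 mm clear of it (hidden, to be felt)
- pad_front_right: the same under the right screw. While fingers hold a knob, its foot, once bearing, pushes knob and hand up: 4 to 5 N and nearly 1 mm more per rad turned for an arm that gives 5 N per mm, up to 17 N per rad for a rigid one. Let go, the foot keeps 4 to 5.5 N per rad turned since first touch, so about 1.2 rad past touch is right; beyond 1.7 rad it begins to lift the middle foot
- pad_rear_left: black plate 50 x 50 x 4 mm fixed on the mat, with a rubber cushion 46 x 46 x 10 mm on it that yields 1 mm per 8 N; origin at the centre of the plate's underside; the rear left foot of the frame stands on it
- pad_rear_right: black plate 50 x 50 x 4 mm fixed on the mat, with a rubber cushion 46 x 46 x 10 mm on it that yields 1 mm per 8 N; origin at the centre of the plate's underside; the rear right foot of the frame stands on it
- pad_centre: black plate 50 x 50 x 4 mm fixed on the mat, with a rubber cushion 46 x 46 x 10 mm on it that yields 1 mm per 8 N; origin at the centre of the plate's underside; the middle front foot of the frame stands on it
- mouse: black computer mouse 100 x 60 x 33 mm, origin under its centre; leave alone
- screwdriver: screwdriver 190 mm long lying flat along its x axis, origin at its underside; leave alone
- adapter: red plastic interface box 140 x 55 x 30 mm with a black plug end, origin under its centre; leave alone
- screw_jar: small glass jar with lid, 50 mm across, 55 mm high, origin under its centre; leave alone

How it is judged (in metres and radians):
At the end, for the whole second after the job is handed in: Each of the five pads (four corners and middle front) carries more than 2 N from the frame; the frame is at rest, within 2 degrees of upright and within 12 mm of where it stood (contact force between each of pad_front_left, pad_front_right, pad_rear_left, pad_rear_right, pad_centre and frame above 2 N and linear speed of frame below 0.01 m/s and angle between frame's own z axis and vertical below 0.035 rad and distance of frame from where it was at the start of the episode below 0.012 m); the robot touches nothing.
It fails at once if a front corner foot is pressed on its cushion with more than 28 N (contact force between any of pad_front_left, pad_front_right and frame above 28 N).
It fails at once if a rear foot or the middle foot is pressed on its cushion with more than 50 N (contact force between any of pad_rear_left, pad_rear_right, pad_centre and frame above 50 N).
It fails at once if the frame is shifted more than 12 mm (distance of frame from where it was at the start of the episode above 0.012 m).
It fails at once if a bystander object is moved more than 20 mm (distance of any of mouse, screwdriver, adapter, screw_jar from where it was at the start of the episode above 0.02 m).
It also fails if it takes over 64 s, if anything falls off the work surface, if the arm or the gripper's body presses on something with over 40 N, if the wrist force passes 120 N, or if a joint passes its speed limit or range.

## Working session

There is one attempt and no reset: what is moved stays moved. The work goes in short steps, Python scripts to look and compute and a tool call to move; the robot and the scene stay as the last step left them, time stands still between calls to the robot, and variables do not carry over. Pictures are saved under pics/ and viewed, and the job is handed in when it is done.

Besides the shell and the picture viewer there is one more tool, called after ">>>" by a JSON object that holds its "fn" and its "kwargs", one argument or row to a line. servo_tool: Moves the arm, as the interface text tells. Its arguments: {"type":"object","properties":{"targets":{"type":"array","items":{"type":"array"}},"fingers":{"type":"number"},"squeeze":{"type":"number"}},"required":["targets"]}

```bash
mkdir -p pics
python3 - <<'E'
from workcell import manip
import cv2,numpy as np
for n in("scene","side","wrist"):
    p=manip.camera_params(n); im,d=manip.read_camera(n)
    cv2.imwrite(f"pics/{n}0.png",im); np.savez(f"pics/{n}0.npz",im=im,d=d,K=p["mtx"],T=p["T"])
    print(n,np.round(p["T"],3).tolist(),np.round(p["mtx"],1).tolist())
s=manip.observe(); print(s)
E
```

```text
scene [[-0.126, 0.837, -0.533, 1.223], [0.992, 0.111, -0.059, 0.032], [0.01, -0.536, -0.844, 1.095], [0.0, 0.0, 0.0, 1.0]] [[390.4, 0.0, 248.0], [0.0, 390.4, 186.0], [0.0, 0.0, 1.0]]
side [[0.776, -0.391, 0.495, -0.054], [-0.631, -0.477, 0.612, -0.789], [-0.003, -0.787, -0.617, 0.854], [0.0, 0.0, 0.0, 1.0]] [[380.1, 0.0, 255.7], [0.0, 380.1, 193.3], [0.0, 0.0, 1.0]]
wrist [[1.0, -0.001, -0.0, 0.575], [-0.001, -0.964, -0.265, 0.067], [-0.0, 0.265, -0.964, 0.374], [0.0, 0.0, 0.0, 1.0]] [[264.7, 0.0, 256.1], [0.0, 264.7, 194.5], [0.0, 0.0, 1.0]]
{'time_s': 0.15, 'joint_positions': array([-7.67689032e+00,  8.64508151e+00,  8.23821455e+01, -1.17626712e-03,
        8.90269703e+01, -7.67831461e+00]), 'joint_velocities': array([ 0.0067808 , -0.05996435, -0.19337623,  0.02608519,  0.11225503,
        0.0303101 ]), 'joint_efforts': array([ 2.28272773e-03, -7.13383126e+01, -5.71041870e+01, -3.10331814e-05,
        7.20541226e-03, -6.05664604e-05]), 'eef_pos': array([5.74816040e-01, 5.78547644e-06, 2.30828172e-01]), 'ee_rot': array([[-2.51669426e-05,  9.99999558e-01, -9.40186246e-04],
       [ 9.99999994e-01,  2.52666318e-05,  1.06019626e-04],
       [ 1.06043335e-04, -9.40183573e-04, -9.99999552e-01]]), 'wrist_force': array([0.23136914, 0.78221939, 0.11112105]), 'ft_torque': array([-0.04333257,  0.03289982, -0.02757154]), 'grip_width': 0.08534354298822654}
```

View pics/scene0.png

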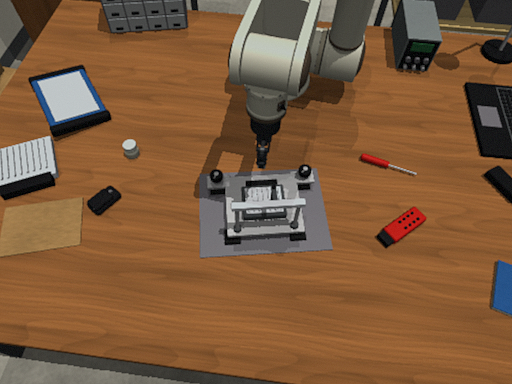

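View pics/side0.png

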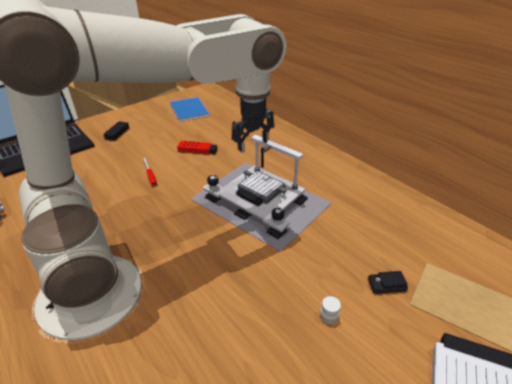

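View pics/wrist0.png

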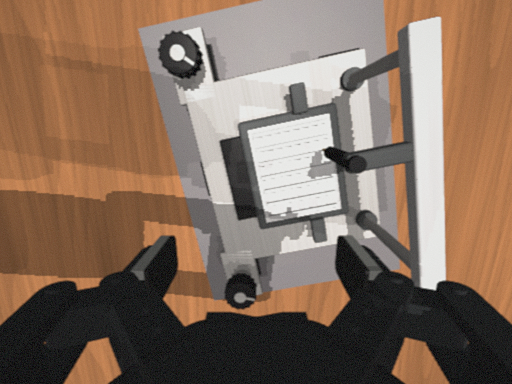

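The wrist view shows the left knob at about (180,54) and the right one at about (241,291), each with a white pointer line. The scene view shows them at (216,175) and (305,171), and the side view at (278,214) and (213,180). I'll measure them now.

```bash
cat > h.py <<'E'
import numpy as np,cv2
def ray(K,T,u,v,z):
    d=T[:3,:3]@np.linalg.inv(K)@np.array([u,v,1.]); o=T[:3,3]
    return o+d*(z-o[2])/d[2]
def blob(im,c,r,thr=60):
    m=(im.max(2)<thr).astype(np.uint8); mm=np.zeros_like(m); cv2.circle(mm,c,r,1,-1); m&=mm
    cs,_=cv2.findContours(m,cv2.RETR_EXTERNAL,cv2.CHAIN_APPROX_NONE)
    k=max(cs,key=cv2.contourArea); return cv2.minEnclosingCircle(k),k
E
python3 - <<'E'
import numpy as np,cv2
from h import *
px={"wrist":[((180,54),27),((241,291),19)],"scene":[((216,175),9),((305,171),9)],"side":[((278,214),9),((213,180),9)]}
for n in px:
    f=np.load(f"pics/{n}0.npz");K,T,im,d=f["K"],f["T"],f["im"],f["d"]
    for c,r in px[n]:
        (cc,rr),k=blob(im,c,r); 
        dm=d[c[1]-3:c[1]+4,c[0]-3:c[0]+4]; z=np.median(dm)
        p=T@np.r_[np.linalg.inv(K)@[c[0],c[1],1]*z,1]
        print(n,np.round(cc,1),round(rr,1),"ray z.091",np.round(ray(K,T,*cc,.091),4),"z.08",np.round(ray(K,T,*cc,.080),4),"depthpt",np.round(p[:3],4))
f=np.load("pics/wrist0.npz");im=f["im"]
cv2.imwrite("pics/k.png",np.hstack([cv2.resize(im[10:100,135:225],(400,400),interpolation=2),cv2.resize(im[245:335,196:286],(400,400),interpolation=2)]))
E
```

```text
wrist [180.  55.] 24.4 ray z.091 [0.5016 0.1297 0.091 ] z.08 [0.4988 0.1321 0.08  ] depthpt [0.5018 0.1305 0.0913]
wrist [240.5 290.3] 17.9 ray z.091 [ 0.5557 -0.1324  0.091 ] z.08 [ 0.555  -0.1402  0.08  ] depthpt [ 0.5562 -0.1339  0.0903]
scene [215.8 176.3] 7.4 ray z.091 [ 0.5677 -0.1418  0.091 ] z.08 [ 0.5606 -0.1437  0.08  ] depthpt [ 0.5618 -0.1422  0.0896]
scene [304.2 171.1] 7.2 ray z.091 [0.5118 0.1286 0.091 ] z.08 [0.504  0.1296 0.08  ] depthpt [0.5097 0.1313 0.0891]
side [278.  213.8] 6.6 ray z.091 [ 0.5467 -0.154   0.091 ] z.08 [ 0.5554 -0.1449  0.08  ] depthpt [ 0.5477 -0.153   0.0887]
side [212.5 180.5] 4.7 ray z.091 [0.4888 0.1152 0.091 ] z.08 [0.4966 0.1282 0.08  ] depthpt [0.4944 0.1209 0.0873]
```

View pics/k.png

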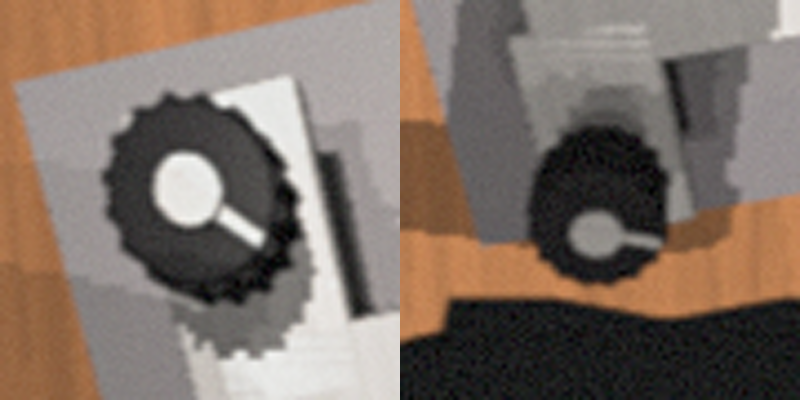

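>>> {"fn": "servo_tool", "kwargs": {
  "targets": [
    [[0.04, -0.025, 0], [0, 0, 0]],
    [[0.08, -0.05, 0], [0, 0, 0]],
    [[0.12, -0.07, 0], [0, 0, 0]],
    [[0.131, -0.075, 0], [0, 0, 0]],
    [[0.131, -0.075, 0], [0, 0, 0]],
    [[0.131, -0.075, 0], [0, 0, 0]]
  ]
}}

```text
time_s: 0.75
eef_pos: [0.5003, 0.1306, 0.2312]
ee_rot: [[-0.0, 1.0, -0.0], [1.0, 0.0, -0.0], [-0.0, -0.0, -1.0]]
wrist_force: [0.2, -0.5, 0.3]
grip_width: 0.0853
```

```bash
cat > look.py <<'E'
from workcell import manip
import cv2,numpy as np,sys
from h import *
n=sys.argv[1]
s=manip.observe(); p=manip.camera_params("wrist"); im,d=manip.read_camera("wrist"); K,T=p["mtx"],p["T"]
cv2.imwrite(f"pics/{n}.png",im)
print(np.round(s["eef_pos"],4),np.round(s["joint_positions"],1),np.round(s["wrist_force"],2),np.round(s["ee_rot"],3).tolist())
m=cv2.inRange(im,(130,130,130),(255,255,255)); 
x0=int(sys.argv[2]) if len(sys.argv)>2 else 256;y0=int(sys.argv[3]) if len(sys.argv)>3 else 200
mm=np.zeros_like(m); cv2.circle(mm,(x0,y0),14,255,-1)
(cc,rr),k=blob(im,(x0,y0),38); print("blob",np.round(cc,1),rr,ray(K,T,*cc,.091),ray(K,T,*cc,.085))
ys,xs=np.where((m&mm)>0)
print("cap",xs.mean() if len(xs) else 0,ys.mean() if len(ys) else 0, ray(K,T,xs.mean(),ys.mean(),.0915) if len(xs) else 0, d[y0-2:y0+3,x0-2:x0+3].mean())
E
python3 look.py wl1
```

```text
[0.5003 0.1306 0.2312] [ 6.1  1.7 89.9 -0.  88.4  6.1] [ 0.23 -0.45  0.33] [[-0.0, 1.0, -0.0], [1.0, 0.0, -0.0], [-0.0, -0.0, -1.0]]
blob [254.  180.9] 17.132396697998047 [0.49835999 0.13552414 0.091     ] [0.49831574 0.13419816 0.085     ]
cap 257.10747663551405 201.75934579439252 [0.50175603 0.11181236 0.0915    ] 0.32005242
```

View pics/wl1.png

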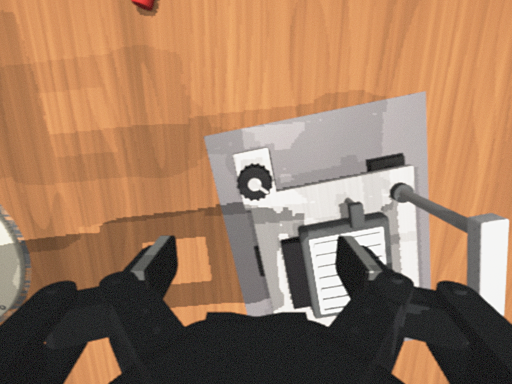

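The knob is at about (254,181) and its white cap at about (256,185). I'll refine the cap's position with a tight mask.

```bash
cat > cap.py <<'E'
from workcell import manip
import cv2,numpy as np,sys
from h import *
im=cv2.imread(f"pics/{sys.argv[1]}.png"); x0,y0,r=map(int,sys.argv[2:5])
p=manip.camera_params("wrist");K,T=p["mtx"],p["T"]
g=im.min(2); mm=np.zeros_like(g); cv2.circle(mm,(x0,y0),r,1,-1)
b=((g>110)&(mm>0)).astype(np.uint8)
dt=cv2.distanceTransform(b,cv2.DIST_L2,5); i=np.argwhere(dt>=dt.max()-.3).mean(0)
ys,xs=np.where(b); print("centroid",xs.mean(),ys.mean(),"core",i[::-1],dt.max())
for u,v in((xs.mean(),ys.mean()),i[::-1]): print(ray(K,T,u,v,.0915))
(cc,rr),k=blob(im,(x0,y0),3*r);k=k[:,0,:]
print("dark ext",k.min(0),k.max(0))
cv2.imwrite("pics/c_"+sys.argv[1]+".png",cv2.resize(im[y0-30:y0+30,x0-30:x0+30],(480,480),interpolation=0))
E
python3 cap.py wl1 255 183 9
```

```text
centroid 254.61818181818182 184.3030303030303 core [254. 184.] 7.0
[0.49916277 0.13144234 0.0915    ]
[0.4984874  0.13178405 0.0915    ]
dark ext [238 165] [270 190]
```

View pics/c_wl1.png

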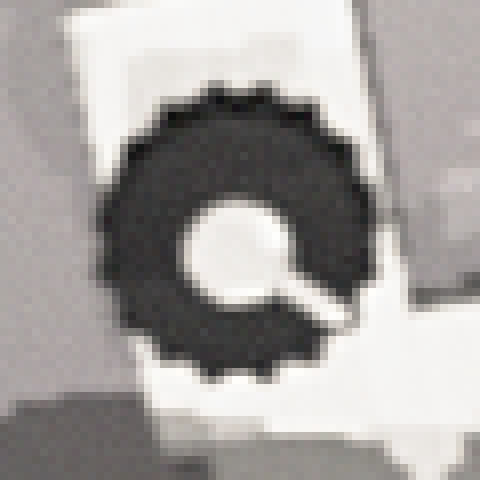

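Refined left axis: about (0.4986, 0.132). The depth reading puts the top at about 0.091, so mid-height is about 0.079 to 0.080. I'll pre-rotate the wrist counter-clockwise for range while moving down.

>>> {"fn": "servo_tool", "kwargs": {
  "targets": [
    [[0.0015, -0.0015, 0.01], [0, 0, -0.14]],
    [[0.0015, -0.0015, 0.02], [0, 0, -0.28]],
    [[0.0015, -0.0015, 0.03], [0, 0, -0.42]],
    [[0.0015, -0.0015, 0.04], [0, 0, -0.56]],
    [[0.0015, -0.0015, 0.05], [0, 0, -0.7]],
    [[0.0015, -0.0015, 0.06], [0, 0, -0.84]],
    [[0.0015, -0.0015, 0.07], [0, 0, -0.98]],
    [[0.0015, -0.0015, 0.08], [0, 0, -1.12]],
    [[0.0015, -0.0015, 0.09], [0, 0, -1.26]],
    [[0.0015, -0.0015, 0.1], [0, 0, -1.4]]
  ],
  "fingers": 0.7
}}

```text
time_s: 1.8
eef_pos: [0.499, 0.1312, 0.1306]
ee_rot: [[-0.986, 0.166, -0.001], [0.166, 0.986, -0.0], [0.001, -0.0, -1.0]]
wrist_force: [-0.8, 0.5, 0.1]
grip_width: 0.06
```

>>> {"fn": "servo_tool", "kwargs": {
  "targets": [
    [[0, 0, 0], [0, 0, -0.14]],
    [[0, 0, 0], [0, 0, -0.28]],
    [[0, 0, 0], [0, 0, -0.42]],
    [[0, 0, 0], [0, 0, -0.56]],
    [[0, 0, 0], [0, 0, -0.7]],
    [[0, 0, 0], [0, 0, -0.84]],
    [[0, 0, 0], [0, 0, -0.9]],
    [[0, 0, 0], [0, 0, -0.9]]
  ]
}}

```text
time_s: 2.6
eef_pos: [0.499, 0.1314, 0.131]
ee_rot: [[-0.746, -0.666, -0.001], [-0.666, 0.746, -0.0], [0.001, 0.0, -1.0]]
wrist_force: [-0.2, -0.4, -0.1]
grip_width: 0.0598
```

```bash
python3 look.py wl2
```

```text
[0.499  0.1314 0.131 ] [   6.2    4.9   98.4   -0.    76.8 -125.6] [-0.19 -0.44 -0.11] [[-0.746, -0.666, -0.001], [-0.666, 0.746, -0.0], [0.001, 0.0, -1.0]]
blob [256.4 209.7] 26.911296844482422 [0.49517806 0.12821099 0.091     ] [0.49668782 0.12956133 0.085     ]
cap 259.375 211.5 [0.49466527 0.13064009 0.0915    ] 0.19216755
```

View pics/wl2.png

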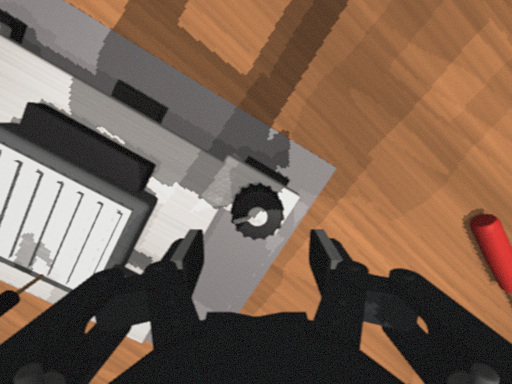

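The cap is now at about (258,217), between the jaws.

```bash
python3 cap.py wl2 257 216 10; python3 -c "
from workcell import manip
from h import *
p=manip.camera_params('wrist');print(ray(p['mtx'],p['T'],258,216.5,.0915))"
```

```text
centroid 257.48175182481754 216.8065693430657 core [258.25 217.  ] 8.196899
[0.49856678 0.13251529 0.0915    ]
[0.49830643 0.13303555 0.0915    ]
dark ext [231 186] [282 221]
[0.49813766 0.13264079 0.0915    ]
```

View pics/c_wl2.png

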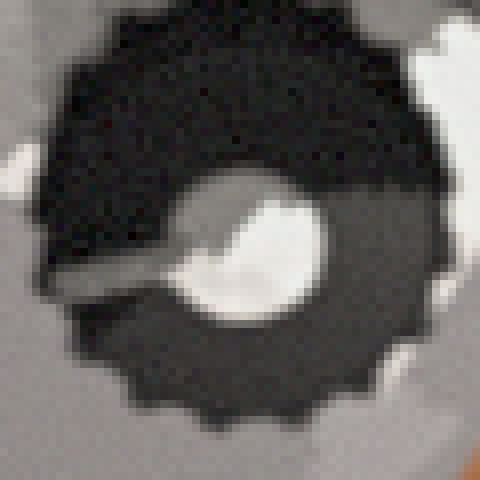

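>>> {"fn": "servo_tool", "kwargs": {
  "targets": [
    [[0, 0.001, 0.015], [0, 0, 0]],
    [[0, 0.001, 0.03], [0, 0, 0]],
    [[0, 0.001, 0.045], [0, 0, 0]],
    [[0, 0.001, 0.06], [0, 0, 0]],
    [[0, 0.001, 0.068], [0, 0, 0]],
    [[0, 0.001, 0.073], [0, 0, 0]],
    [[0, 0.001, 0.073], [0, 0, 0]],
    [[0, 0.001, 0.073], [0, 0, 0]]
  ]
}}

```text
time_s: 3.45
eef_pos: [0.4981, 0.1332, 0.0588]
ee_rot: [[-0.746, -0.666, 0.0], [-0.666, 0.746, 0.0], [-0.0, -0.0, -1.0]]
wrist_force: [0.0, 0.8, -0.1]
grip_width: 0.0599
```

>>> {"fn": "servo_tool", "kwargs": {
  "targets": [
    [[0, 0, 0], [0, 0, 0]],
    [[0, 0, 0], [0, 0, 0]],
    [[0, 0, 0], [0, 0, 0]],
    [[0, 0, 0], [0, 0, 0]],
    [[0, 0, 0], [0, 0, 0]],
    [[0, 0, 0], [0, 0, 0]]
  ],
  "fingers": 0.0,
  "squeeze": 25
}}

```text
time_s: 4.05
eef_pos: [0.4986, 0.1328, 0.0589]
ee_rot: [[-0.746, -0.666, 0.002], [-0.666, 0.746, -0.001], [-0.001, -0.002, -1.0]]
wrist_force: [4.9, -5.9, 0.9]
grip_width: 0.037
```

```bash
python3 -c "
from workcell import manip
import numpy as np
s=manip.observe();print({k:np.round(v,3).tolist() for k,v in s.items()})"
```

```text
{'time_s': 4.05, 'joint_positions': [6.386, 8.718, 103.122, -0.057, 68.055, -125.367], 'joint_velocities': [0.004, -0.075, -0.009, -0.005, -0.045, 0.096], 'joint_efforts': [3.462, -64.187, -47.992, 1.582, 1.051, 0.031], 'eef_pos': [0.499, 0.133, 0.059], 'ee_rot': [[-0.746, -0.666, 0.002], [-0.666, 0.746, -0.001], [-0.001, -0.002, -1.0]], 'wrist_force': [4.931, -5.865, 0.929], 'ft_torque': [-0.688, -0.547, -0.008], 'grip_width': 0.037}
```

Gripped at 37 mm. There is about 7.7 N of side load along −tool y, so I'll centre, then turn in small steps and watch Fz.

>>> {"fn": "servo_tool", "kwargs": {
  "targets": [
    [[0, -0.0008, 0], [0, 0, 0]],
    [[0, -0.0008, 0], [0, 0, 0]],
    [[0, -0.0008, 0], [0, 0, 0]]
  ]
}}

```text
time_s: 4.35
eef_pos: [0.4986, 0.1327, 0.0586]
ee_rot: [[-0.746, -0.666, 0.001], [-0.666, 0.746, 0.0], [-0.001, -0.0, -1.0]]
wrist_force: [1.2, -0.9, 3.1]
grip_width: 0.0373
```

>>> {"fn": "servo_tool", "kwargs": {
  "targets": [
    [[0, 0, 0], [0, 0, 0.1]],
    [[0, 0, 0], [0, 0, 0.2]],
    [[0, 0, 0], [0, 0, 0.2]],
    [[0, 0, 0], [0, 0, 0.2]]
  ]
}}

```text
time_s: 4.75
eef_pos: [0.4986, 0.1326, 0.0585]
ee_rot: [[-0.862, -0.507, 0.001], [-0.507, 0.862, -0.0], [-0.001, -0.0, -1.0]]
wrist_force: [3.1, -2.8, 2.1]
grip_width: 0.0369
```

>>> {"fn": "servo_tool", "kwargs": {
  "targets": [
    [[0, 0, 0], [0, 0, 0.1]],
    [[0, 0, 0], [0, 0, 0.2]],
    [[0, 0, 0], [0, 0, 0.2]],
    [[0, 0, 0], [0, 0, 0.2]]
  ]
}}

```text
time_s: 5.15
eef_pos: [0.4987, 0.1325, 0.0585]
ee_rot: [[-0.945, -0.326, 0.001], [-0.326, 0.945, -0.0], [-0.001, -0.0, -1.0]]
wrist_force: [4.3, -2.9, 2.3]
grip_width: 0.0369
```

>>> {"fn": "servo_tool", "kwargs": {
  "targets": [
    [[0, 0, 0], [0, 0, 0.1]],
    [[0, 0, 0], [0, 0, 0.2]],
    [[0, 0, 0], [0, 0, 0.2]],
    [[0, 0, 0], [0, 0, 0.2]]
  ]
}}

```text
time_s: 5.55
eef_pos: [0.4988, 0.1325, 0.0585]
ee_rot: [[-0.991, -0.131, 0.001], [-0.131, 0.991, -0.0], [-0.001, -0.0, -1.0]]
wrist_force: [4.0, -3.7, 2.3]
grip_width: 0.0371
```

>>> {"fn": "servo_tool", "kwargs": {
  "targets": [
    [[0, 0, 0], [0, 0, 0.1]],
    [[0, 0, 0], [0, 0, 0.2]],
    [[0, 0, 0], [0, 0, 0.2]],
    [[0, 0, 0], [0, 0, 0.2]]
  ]
}}

```text
time_s: 5.95
eef_pos: [0.4989, 0.1323, 0.0587]
ee_rot: [[-0.998, 0.068, 0.001], [0.068, 0.998, -0.0], [-0.001, -0.0, -1.0]]
wrist_force: [5.3, -4.7, 3.9]
grip_width: 0.0373
```

>>> {"fn": "servo_tool", "kwargs": {
  "targets": [
    [[-0.0003, -0.0003, 0], [0, 0, 0.1]],
    [[-0.0005, -0.0005, 0], [0, 0, 0.2]],
    [[-0.0005, -0.0005, 0], [0, 0, 0.2]],
    [[-0.0005, -0.0005, 0], [0, 0, 0.2]]
  ]
}}

```text
time_s: 6.35
eef_pos: [0.4991, 0.1322, 0.0587]
ee_rot: [[-0.964, 0.265, 0.001], [0.265, 0.964, 0.0], [-0.001, 0.0, -1.0]]
wrist_force: [0.6, -2.6, 6.3]
grip_width: 0.0372
```

>>> {"fn": "servo_tool", "kwargs": {
  "targets": [
    [[0, 0, 0], [0, 0, 0.1]],
    [[0, 0, 0], [0, 0, 0.2]],
    [[0, 0, 0], [0, 0, 0.2]],
    [[0, 0, 0], [0, 0, 0.2]]
  ]
}}

```text
time_s: 6.75
eef_pos: [0.4991, 0.1319, 0.0587]
ee_rot: [[-0.892, 0.451, 0.001], [0.451, 0.892, -0.0], [-0.001, 0.0, -1.0]]
wrist_force: [-0.0, -3.5, 7.3]
grip_width: 0.037
```

Fz against turn: 2.3 N at 0.6 rad, 3.9 at 0.8, 6.3 at 1.0 and 7.3 at 1.2, so first touch is at about 0.6 rad. The aim is about 1.85 rad in total.

>>> {"fn": "servo_tool", "kwargs": {
  "targets": [
    [[0, 0, 0], [0, 0, 0.1]],
    [[0, 0, 0], [0, 0, 0.2]],
    [[0, 0, 0], [0, 0, 0.2]],
    [[0, 0, 0], [0, 0, 0.2]]
  ]
}}

```text
time_s: 7.15
eef_pos: [0.4991, 0.1319, 0.0588]
ee_rot: [[-0.785, 0.62, 0.001], [0.62, 0.785, -0.0], [-0.001, 0.0, -1.0]]
wrist_force: [-0.3, -6.1, 10.4]
grip_width: 0.0371
```

>>> {"fn": "servo_tool", "kwargs": {
  "targets": [
    [[0, 0, 0], [0, 0, 0.1]],
    [[0, 0, 0], [0, 0, 0.2]],
    [[0, 0, 0], [0, 0, 0.2]],
    [[0, 0, 0], [0, 0, 0.2]]
  ]
}}

```text
time_s: 7.55
eef_pos: [0.4991, 0.1317, 0.0589]
ee_rot: [[-0.646, 0.763, 0.001], [0.763, 0.646, -0.001], [-0.001, 0.0, -1.0]]
wrist_force: [-0.5, -6.4, 11.2]
grip_width: 0.0369
```

>>> {"fn": "servo_tool", "kwargs": {
  "targets": [
    [[0, 0, 0], [0, 0, 0.1]],
    [[0, 0, 0], [0, 0, 0.2]],
    [[0, 0, 0], [0, 0, 0.2]],
    [[0, 0, 0], [0, 0, 0.2]]
  ]
}}

```text
time_s: 7.95
eef_pos: [0.4991, 0.1317, 0.0591]
ee_rot: [[-0.482, 0.876, 0.001], [0.876, 0.482, -0.001], [-0.001, 0.0, -1.0]]
wrist_force: [-3.4, -6.8, 14.5]
grip_width: 0.0373
```

>>> {"fn": "servo_tool", "kwargs": {
  "targets": [
    [[0, 0, 0], [0, 0, 0.1]],
    [[0, 0, 0], [0, 0, 0.1]]
  ]
}}

```text
time_s: 8.15
eef_pos: [0.499, 0.1315, 0.059]
ee_rot: [[-0.389, 0.921, 0.001], [0.921, 0.389, -0.001], [-0.001, 0.0, -1.0]]
wrist_force: [-3.1, -8.5, 14.4]
grip_width: 0.0376
```

>>> {"fn": "servo_tool", "kwargs": {
  "targets": [
    [[0, 0, 0], [0, 0, 0]],
    [[0, 0, 0], [0, 0, 0]],
    [[0, 0, 0], [0, 0, 0]],
    [[0, 0, 0], [0, 0, 0]],
    [[0, 0, 0], [0, 0, 0]]
  ],
  "fingers": 0.7
}}

```text
time_s: 8.65
eef_pos: [0.4987, 0.1322, 0.0581]
ee_rot: [[-0.39, 0.921, -0.0], [0.921, 0.39, 0.0], [0.0, -0.0, -1.0]]
wrist_force: [-0.8, -0.3, 0.1]
grip_width: 0.0593
```

>>> {"fn": "servo_tool", "kwargs": {
  "targets": [
    [[0, 0, -0.02], [0, 0, 0]],
    [[0, 0, -0.04], [0, 0, 0]],
    [[0, 0, -0.06], [0, 0, 0]],
    [[0, 0, -0.073], [0, 0, 0]],
    [[0, 0, -0.073], [0, 0, 0]],
    [[0, 0, -0.073], [0, 0, 0]]
  ]
}}

```text
time_s: 9.25
eef_pos: [0.4986, 0.1321, 0.1306]
ee_rot: [[-0.389, 0.921, -0.001], [0.921, 0.389, -0.0], [0.0, -0.001, -1.0]]
wrist_force: [0.2, 0.2, -1.0]
grip_width: 0.0599
```

```bash
python3 look.py wl3
```

```text
[0.4986 0.1321 0.1306] [  6.3   4.8  98.4   0.   76.7 -16.6] [ 0.24  0.24 -0.96] [[-0.389, 0.921, -0.001], [0.921, 0.389, -0.0], [0.0, -0.001, -1.0]]
blob [256.5 227.5] 21.644960403442383 [0.50239943 0.12472633 0.091     ] [0.50337573 0.12244024 0.085     ]
cap 255.79032258064515 211.16129032258064 [0.49689643 0.13644483 0.0915    ] 0.19069973
```

View pics/wl3.png

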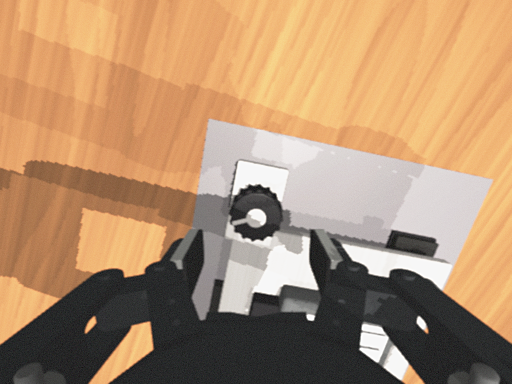

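The pointer sits at the same angle in the tool view as before (cap (256,218), tip (233,221)), so the knob turned with the fingers without slipping. Now the right knob.

>>> {"fn": "servo_tool", "kwargs": {
  "targets": [
    [[0, 0, -0.045], [0, 0, 0]],
    [[-0.01, 0, -0.09], [0, 0, -0.14]],
    [[-0.05, -0.01, -0.1], [0, 0, -0.28]],
    [[-0.09, -0.018, -0.1], [0, 0, -0.42]],
    [[-0.13, -0.025, -0.1], [0, 0, -0.56]],
    [[-0.17, -0.033, -0.1], [0, 0, -0.7]],
    [[-0.21, -0.041, -0.1], [0, 0, -0.84]],
    [[-0.25, -0.049, -0.1], [0, 0, -0.98]],
    [[-0.2747, -0.0536, -0.1], [0, 0, -1.12]],
    [[-0.2747, -0.0536, -0.07], [0, 0, -1.26]]
  ]
}}

```text
time_s: 10.3
eef_pos: [0.5577, -0.1455, 0.2024]
ee_rot: [[-0.996, -0.092, 0.003], [-0.092, 0.996, -0.002], [-0.003, -0.002, -1.0]]
wrist_force: [1.0, 0.3, -0.5]
grip_width: 0.0599
```

>>> {"fn": "servo_tool", "kwargs": {
  "targets": [
    [[0, 0, 0.03], [0, 0, -0.14]],
    [[0, 0, 0.05], [0, 0, -0.24]],
    [[0, 0, 0.06], [0, 0, -0.24]],
    [[0, 0, 0.06], [0, 0, -0.24]],
    [[0, 0, 0.06], [0, 0, -0.24]]
  ]
}}

```text
time_s: 10.8
eef_pos: [0.5567, -0.1418, 0.1419]
ee_rot: [[-0.947, -0.321, 0.0], [-0.321, 0.947, -0.0], [-0.0, -0.0, -1.0]]
wrist_force: [0.1, 0.1, 0.1]
grip_width: 0.0598
```

```bash
python3 look.py wr1
```

```text
[ 0.5567 -0.1418  0.1419] [ -22.    11.2   89.9   -0.    78.9 -130.7] [0.14 0.07 0.11] [[-0.947, -0.321, 0.0], [-0.321, 0.947, -0.0], [-0.0, -0.0, -1.0]]
blob [255.2 203.5] 25.931657791137695 [ 0.550999   -0.14439643  0.091     ] [ 0.55278803 -0.14382036  0.085     ]
cap 255.23809523809524 208.02857142857144 [ 0.55425742 -0.14324025  0.0915    ] 0.20273226
```

View pics/wr1.png

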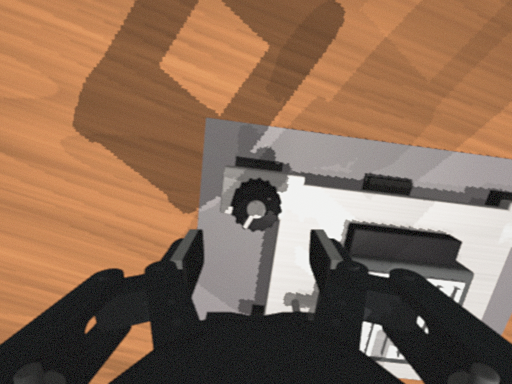

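```bash
python3 cap.py wr1 256 209 10
```

```text
centroid 255.85714285714286 209.76734693877552 core [256. 210.] 7.9907
[ 0.55577934 -0.14237336  0.0915    ]
[ 0.55592318 -0.14220853  0.0915    ]
dark ext [231 180] [280 224]
```

View pics/c_wr1.png

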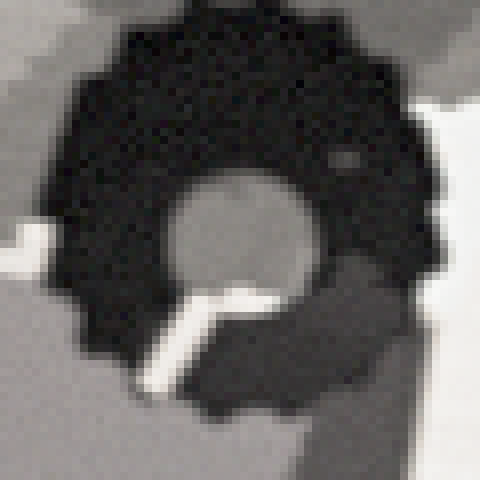

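Right cap at pixel (256,209), which gives (0.555, −0.1427). The distance to the left axis is 0.2806 m against the 0.280 given, which agrees. Descending to grip.

>>> {"fn": "servo_tool", "kwargs": {
  "targets": [
    [[0.0018, 0, 0.015], [0, 0, 0]],
    [[0.0018, 0, 0.03], [0, 0, 0]],
    [[0.0018, 0, 0.045], [0, 0, 0]],
    [[0.0018, 0, 0.06], [0, 0, 0]],
    [[0.0018, 0, 0.075], [0, 0, 0]],
    [[0.0018, 0, 0.0835], [0, 0, 0]],
    [[0.0018, 0, 0.0835], [0, 0, 0]],
    [[0.0018, 0, 0.0835], [0, 0, 0]],
    [[0.0018, 0, 0.0835], [0, 0, 0]]
  ]
}}

```text
time_s: 11.75
eef_pos: [0.5551, -0.1425, 0.0585]
ee_rot: [[-0.946, -0.323, 0.001], [-0.323, 0.946, -0.0], [-0.001, -0.001, -1.0]]
wrist_force: [-0.7, 0.0, -0.3]
grip_width: 0.0598
```

>>> {"fn": "servo_tool", "kwargs": {
  "targets": [
    [[0, 0, 0], [0, 0, 0]],
    [[0, 0, 0], [0, 0, 0]],
    [[0, 0, 0], [0, 0, 0]],
    [[0, 0, 0], [0, 0, 0]],
    [[0, 0, 0], [0, 0, 0]],
    [[0, 0, 0], [0, 0, 0]]
  ],
  "fingers": 0.0,
  "squeeze": 25
}}

```text
time_s: 12.35
eef_pos: [0.5548, -0.1426, 0.058]
ee_rot: [[-0.946, -0.323, 0.0], [-0.323, 0.946, -0.0], [-0.0, -0.001, -1.0]]
wrist_force: [0.8, -4.2, 2.6]
grip_width: 0.0372
```

>>> {"fn": "servo_tool", "kwargs": {
  "targets": [
    [[0, -0.0004, 0], [0, 0, 0.1]],
    [[0, -0.0004, 0], [0, 0, 0.2]],
    [[0, -0.0004, 0], [0, 0, 0.2]],
    [[0, -0.0004, 0], [0, 0, 0.2]]
  ]
}}

```text
time_s: 12.75
eef_pos: [0.5549, -0.1427, 0.0579]
ee_rot: [[-0.991, -0.132, 0.0], [-0.132, 0.991, -0.0], [-0.0, -0.0, -1.0]]
wrist_force: [0.5, -2.2, 3.9]
grip_width: 0.0372
```

>>> {"fn": "servo_tool", "kwargs": {
  "targets": [
    [[0, 0, 0], [0, 0, 0.1]],
    [[0, 0, 0], [0, 0, 0.2]],
    [[0, 0, 0], [0, 0, 0.2]],
    [[0, 0, 0], [0, 0, 0.2]]
  ]
}}

```text
time_s: 13.15
eef_pos: [0.5549, -0.1428, 0.0578]
ee_rot: [[-0.998, 0.066, 0.0], [0.066, 0.998, -0.0], [-0.0, -0.0, -1.0]]
wrist_force: [0.5, -2.9, 3.8]
grip_width: 0.0372
```

>>> {"fn": "servo_tool", "kwargs": {
  "targets": [
    [[0, 0, 0], [0, 0, 0.1]],
    [[0, 0, 0], [0, 0, 0.2]],
    [[0, 0, 0], [0, 0, 0.2]],
    [[0, 0, 0], [0, 0, 0.2]]
  ]
}}

```text
time_s: 13.55
eef_pos: [0.5548, -0.1428, 0.0578]
ee_rot: [[-0.965, 0.263, -0.0], [0.263, 0.965, -0.0], [0.0, -0.0, -1.0]]
wrist_force: [0.5, -2.6, 4.1]
grip_width: 0.0374
```

>>> {"fn": "servo_tool", "kwargs": {
  "targets": [
    [[0, 0, 0], [0, 0, 0.1]],
    [[0, 0, 0], [0, 0, 0.2]],
    [[0, 0, 0], [0, 0, 0.2]],
    [[0, 0, 0], [0, 0, 0.2]]
  ]
}}

```text
time_s: 13.95
eef_pos: [0.5548, -0.1428, 0.0578]
ee_rot: [[-0.894, 0.449, 0.0], [0.449, 0.894, -0.0], [-0.0, -0.0, -1.0]]
wrist_force: [0.6, -3.9, 4.2]
grip_width: 0.0373
```

>>> {"fn": "servo_tool", "kwargs": {
  "targets": [
    [[0, 0, -0.0002], [0, 0, 0.1]],
    [[0, 0, -0.0002], [0, 0, 0.2]],
    [[0, 0, -0.0002], [0, 0, 0.2]],
    [[0, 0, -0.0002], [0, 0, 0.2]]
  ]
}}

```text
time_s: 14.35
eef_pos: [0.5548, -0.1428, 0.058]
ee_rot: [[-0.787, 0.618, -0.0], [0.618, 0.787, -0.0], [-0.0, -0.0, -1.0]]
wrist_force: [0.4, -3.2, 4.3]
grip_width: 0.0375
```

>>> {"fn": "servo_tool", "kwargs": {
  "targets": [
    [[0, 0, 0], [0, 0, 0.1]],
    [[0, 0, 0], [0, 0, 0.2]],
    [[0, 0, 0], [0, 0, 0.2]],
    [[0, 0, 0], [0, 0, 0.2]]
  ]
}}

```text
time_s: 14.75
eef_pos: [0.5548, -0.1429, 0.058]
ee_rot: [[-0.648, 0.762, -0.0], [0.762, 0.648, -0.0], [-0.0, -0.0, -1.0]]
wrist_force: [0.7, -4.1, 3.7]
grip_width: 0.0368
```

>>> {"fn": "servo_tool", "kwargs": {
  "targets": [
    [[0, 0, 0], [0, 0, 0.1]],
    [[0, 0, 0], [0, 0, 0.2]],
    [[0, 0, 0], [0, 0, 0.2]],
    [[0, 0, 0], [0, 0, 0.2]]
  ]
}}

```text
time_s: 15.15
eef_pos: [0.5548, -0.1429, 0.058]
ee_rot: [[-0.483, 0.876, -0.0], [0.876, 0.483, -0.0], [-0.0, -0.0, -1.0]]
wrist_force: [-0.2, -6.3, 4.4]
grip_width: 0.0374
```

Pressing down lowers the corner on its soft cushions: about 3 N/mm, so the 4 N of preload is about 1.2 mm or 0.5 rad. That would make touch seem early, so I'll raise the hand until Fz is about 0.

>>> {"fn": "servo_tool", "kwargs": {
  "targets": [
    [[0, 0, -0.0003], [0, 0, 0]],
    [[0, 0, -0.0006], [0, 0, 0]],
    [[0, 0, -0.0006], [0, 0, 0]],
    [[0, 0, -0.0006], [0, 0, 0]]
  ]
}}

```text
time_s: 15.55
eef_pos: [0.5548, -0.1428, 0.0585]
ee_rot: [[-0.483, 0.876, -0.0], [0.876, 0.483, -0.0], [0.0, -0.0, -1.0]]
wrist_force: [0.4, -5.5, 2.5]
grip_width: 0.0372
```

>>> {"fn": "servo_tool", "kwargs": {
  "targets": [
    [[0, 0, -0.0003], [0, 0, 0]],
    [[0, 0, -0.0006], [0, 0, 0]],
    [[0, 0, -0.0006], [0, 0, 0]],
    [[0, 0, -0.0006], [0, 0, 0]]
  ]
}}

```text
time_s: 15.95
eef_pos: [0.5548, -0.1427, 0.0589]
ee_rot: [[-0.483, 0.876, -0.0], [0.876, 0.483, 0.0], [0.0, -0.0, -1.0]]
wrist_force: [3.2, -3.9, -0.5]
grip_width: 0.0373
```

>>> {"fn": "servo_tool", "kwargs": {
  "targets": [
    [[0, 0, 0], [0, 0, 0.1]],
    [[0, 0, 0], [0, 0, 0.2]],
    [[0, 0, 0], [0, 0, 0.2]],
    [[0, 0, 0], [0, 0, 0.2]]
  ]
}}

```text
time_s: 16.35
eef_pos: [0.5548, -0.1427, 0.0589]
ee_rot: [[-0.299, 0.954, -0.0], [0.954, 0.299, 0.0], [0.0, -0.0, -1.0]]
wrist_force: [1.9, -5.7, -0.3]
grip_width: 0.0371
```

>>> {"fn": "servo_tool", "kwargs": {
  "targets": [
    [[0, 0, 0], [0, 0, 0.1]],
    [[0, 0, 0], [0, 0, 0.2]],
    [[0, 0, 0], [0, 0, 0.2]],
    [[0, 0, 0], [0, 0, 0.2]]
  ]
}}

```text
time_s: 16.75
eef_pos: [0.5547, -0.1428, 0.0589]
ee_rot: [[-0.103, 0.995, -0.0], [0.995, 0.103, 0.0], [0.0, -0.0, -1.0]]
wrist_force: [1.6, -5.4, 0.8]
grip_width: 0.0373
```

>>> {"fn": "servo_tool", "kwargs": {
  "targets": [
    [[0, 0, 0], [0, 0, 0.1]],
    [[0, 0, 0], [0, 0, 0.2]],
    [[0, 0, 0], [0, 0, 0.2]],
    [[0, 0, 0], [0, 0, 0.2]]
  ]
}}

```text
time_s: 17.15
eef_pos: [0.5547, -0.1428, 0.059]
ee_rot: [[0.095, 0.995, -0.0], [0.995, -0.095, 0.0], [0.0, -0.0, -1.0]]
wrist_force: [0.3, -4.4, 1.9]
grip_width: 0.0374
```

>>> {"fn": "servo_tool", "kwargs": {
  "targets": [
    [[0, 0, 0], [0, 0, 0.1]],
    [[0, 0, 0], [0, 0, 0.2]],
    [[0, 0, 0], [0, 0, 0.2]],
    [[0, 0, 0], [0, 0, 0.2]]
  ]
}}

```text
time_s: 17.55
eef_pos: [0.5547, -0.1427, 0.0591]
ee_rot: [[0.291, 0.957, -0.0], [0.957, -0.291, 0.0], [-0.0, -0.0, -1.0]]
wrist_force: [-1.1, -3.7, 2.4]
grip_width: 0.0372
```

>>> {"fn": "servo_tool", "kwargs": {
  "targets": [
    [[0, 0, 0], [0, 0, 0.1]],
    [[0, 0, 0], [0, 0, 0.2]],
    [[0, 0, 0], [0, 0, 0.2]],
    [[0, 0, 0], [0, 0, 0.2]]
  ]
}}

```text
time_s: 17.95
eef_pos: [0.5547, -0.1427, 0.0592]
ee_rot: [[0.475, 0.88, -0.0], [0.88, -0.475, 0.0], [-0.0, -0.0, -1.0]]
wrist_force: [-3.5, -3.2, 5.1]
grip_width: 0.0375
```

>>> {"fn": "servo_tool", "kwargs": {
  "targets": [
    [[0, 0, 0], [0, 0, 0.1]],
    [[0, 0, 0], [0, 0, 0.2]],
    [[0, 0, 0], [0, 0, 0.2]],
    [[0, 0, 0], [0, 0, 0.2]]
  ]
}}

```text
time_s: 18.35
eef_pos: [0.5547, -0.1427, 0.0593]
ee_rot: [[0.641, 0.768, -0.0], [0.768, -0.641, 0.0], [-0.0, -0.0, -1.0]]
wrist_force: [-2.6, -3.2, 7.2]
grip_width: 0.0373
```

>>> {"fn": "servo_tool", "kwargs": {
  "targets": [
    [[0, 0, 0], [0, 0, 0.1]],
    [[0, 0, 0], [0, 0, 0.2]],
    [[0, 0, 0], [0, 0, 0.2]],
    [[0, 0, 0], [0, 0, 0.2]]
  ]
}}

```text
time_s: 18.75
eef_pos: [0.5547, -0.1426, 0.0594]
ee_rot: [[0.781, 0.625, -0.0], [0.625, -0.781, 0.0], [-0.0, -0.0, -1.0]]
wrist_force: [-3.4, -2.1, 8.5]
grip_width: 0.0372
```

>>> {"fn": "servo_tool", "kwargs": {
  "targets": [
    [[0, 0, 0], [0, 0, 0.1]],
    [[0, 0, 0], [0, 0, 0.15]],
    [[0, 0, 0], [0, 0, 0.15]]
  ]
}}

```text
time_s: 19.05
eef_pos: [0.5547, -0.1426, 0.0595]
ee_rot: [[0.866, 0.5, -0.0], [0.5, -0.866, 0.0], [-0.0, -0.0, -1.0]]
wrist_force: [-5.4, -0.6, 9.6]
grip_width: 0.037
```

>>> {"fn": "servo_tool", "kwargs": {
  "targets": [
    [[0, 0, 0], [0, 0, 0]],
    [[0, 0, 0], [0, 0, 0]],
    [[0, 0, 0], [0, 0, 0]],
    [[0, 0, 0], [0, 0, 0]],
    [[0, 0, 0], [0, 0, 0]]
  ],
  "fingers": 0.7
}}

```text
time_s: 19.55
eef_pos: [0.5548, -0.1426, 0.059]
ee_rot: [[0.867, 0.498, -0.0], [0.498, -0.867, 0.0], [-0.0, -0.0, -1.0]]
wrist_force: [-0.1, -0.2, 0.9]
grip_width: 0.0596
```

>>> {"fn": "servo_tool", "kwargs": {
  "targets": [
    [[0, 0, -0.02], [0, 0, 0]],
    [[0, 0, -0.04], [0, 0, 0]],
    [[0, 0, -0.06], [0, 0, 0]],
    [[0, 0, -0.08], [0, 0, 0]],
    [[0, 0, -0.08], [0, 0, 0]],
    [[0, 0, -0.08], [0, 0, 0]]
  ]
}}

```text
time_s: 20.15
eef_pos: [0.5548, -0.1427, 0.1391]
ee_rot: [[0.867, 0.498, 0.0], [0.498, -0.867, -0.0], [0.0, 0.0, -1.0]]
wrist_force: [-0.0, -0.1, -1.5]
grip_width: 0.0598
```

```bash
python3 look.py wr2
```

```text
[ 0.5548 -0.1427  0.1391] [-22.1  11.1  90.3  -0.   78.6  38. ] [-0.02 -0.07 -1.49] [[0.867, 0.498, 0.0], [0.498, -0.867, -0.0], [0.0, 0.0, -1.0]]
blob [255.9 208.7] 27.048131942749023 [ 0.55810077 -0.14051855  0.091     ] [ 0.55637007 -0.14150979  0.085     ]
cap 255.55 209.425 [ 0.55758952 -0.14052678  0.0915    ] 0.19886202
```

View pics/wr2.png

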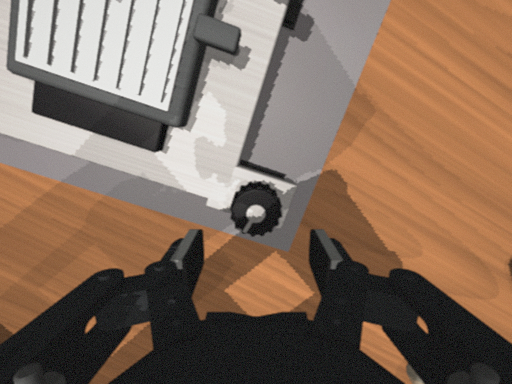

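The pointer is again unmoved in the tool view (lower left, cap (256,211)), so there was no slip. I'll retreat upwards and check the scene.

>>> {"fn": "servo_tool", "kwargs": {
  "targets": [
    [[0, 0, -0.04], [0, 0, 0]],
    [[0, 0, -0.08], [0, 0, 0]],
    [[0, 0, -0.1], [0, 0, 0]],
    [[0, 0, -0.1], [0, 0, 0]],
    [[0, 0, -0.1], [0, 0, 0]]
  ]
}}

```text
time_s: 20.7
eef_pos: [0.5547, -0.1427, 0.2381]
ee_rot: [[0.867, 0.498, -0.001], [0.498, -0.867, 0.0], [-0.001, -0.001, -1.0]]
wrist_force: [-1.0, 0.3, -1.0]
grip_width: 0.0596
```

Run:
```python
from workcell import manip
import cv2,numpy as np
for n,c in(("scene",((216,175),(305,171))),("side",((278,214),(213,180)))):
    im,d=manip.read_camera(n); o=np.load(f"pics/{n}0.npz")
    cv2.imwrite(f"pics/{n}1.png",im)
    from h import *
    for q in c:
        print(n,blob(o["im"],q,9)[0],blob(im,q,9)[0])
print(manip.observe()["time_s"],manip.observe()["wrist_force"])
```

```text
scene ((215.78260803222656, 176.3478240966797), 7.389488220214844) ((216.13157653808594, 176.13157653808594), 7.44342565536499)
scene ((304.1875, 171.125), 7.214723110198975) ((304.7685241699219, 171.6481475830078), 7.392007827758789)
side ((278.0, 213.75), 6.600289344787598) ((278.79412841796875, 214.2058868408203), 6.113921165466309)
side ((212.5, 180.5), 4.743516445159912) ((212.4534912109375, 180.10464477539062), 4.925860404968262)
20.8 [0.22607872 0.3154455  0.2771439 ]
```

View pics/side1.png

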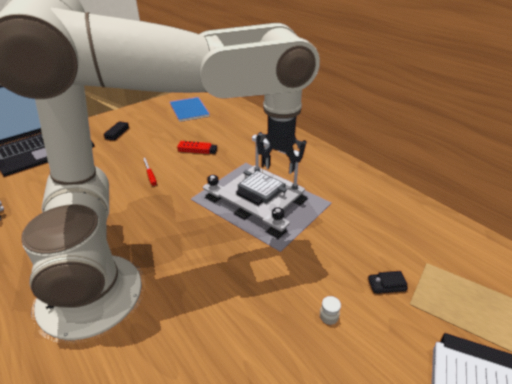

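View pics/scene1.png

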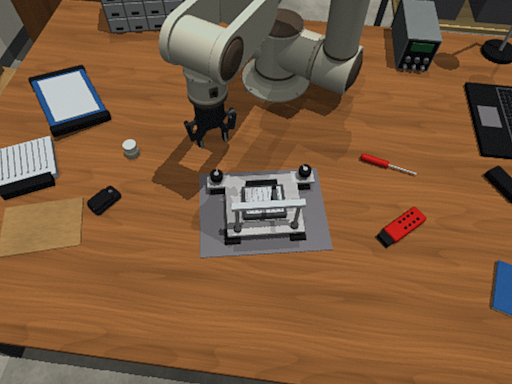

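Both knobs are within 1 px of where they were (scene (216,176) and (305,172), side (279,214) and (212,180)). The mouse, screwdriver, adapter and jar have not moved, and the gripper is clear. Handing in.

```bash
python3 -c "
from workcell import manip
print(manip.finish_job())"
```

```text
the job is handed in; nothing more can be done
None
```

I turned both front levelling screws clockwise until their feet bore on the cushions, let go, and handed the job in at about 21 s. Foot loads cannot be read directly and the hand-in gives no verdict, so the loads below are estimates from the wrist force.

| Screw | Total turn | First touch felt at | Past touch | Estimated foot load after letting go |
|---|---|---|---|---|
| Left | 1.9 rad | 0.62 rad, with about 2 N of hand pressure | about 1.0–1.1 rad, corrected for that pressure | 4–5 N |
| Right | 2.95 rad | 1.7 rad, with the hand unloaded | about 1.25 rad | 5 N |

- **Middle foot:** by the same reckoning it still carries about 15 N.
- **Hand pressure:** the most the hand felt was about 14 N on the left and 10 N on the right. The right grip also pressed down with about 4 N early on, so I raised the hand to about 0 N before feeling for the touch.
- **Slip:** each knob's pointer was at the same angle to the tool before and after turning, so neither knob slipped in the fingers.
- **Surroundings:** the knobs, and so the frame, are within 1 pixel of where they were in both outside views. The bystander objects look unmoved and the gripper is clear of everything.
- **Not checked:** I did not grip the left knob again to confirm its load. Its touch point is the less certain of the two, because the hand was pressing when I felt it.

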